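Set three adjuster wheels and lock them with the bar

TASK

On the grey setting stand, roll the three dotted adjuster wheels to 3 - 5 - 2 (left, middle, right as seen from the robot), one wheel at a time from left to right, without disturbing the others. Then draw the lock bar wholly out from under the low shelf, set it down upright in the open on the bench and let go; take it again by its fin and lay it fully home across the stand in the top slots of all three wheels, then let go. Leave the other things on the bench where they are.

Things in the scene. Friction and masses are not known exactly. Their poses are not given: they have to be found in the camera images.
- stand: Grey setting stand fixed to the bench, yawed up to 0.3 rad: base plate 110 x 200 x 10 mm, origin at the centre of its underside, z up, y along the wheel shaft (to the left), x away from the robot. Three dark steel slotted wheels turn on one 10 mm shaft along y, axis 55 mm above the bench, at y = +50 (left), 0 (middle), -50 mm (right), between two end cheeks.
- seat (a point): Point of the stand midway between the cheeks, level with the floors of their slots, 84.5 mm above the bench: the lock bar's origin comes here when seated. The bar then lies across both cheek slots and through the top slots of all three wheels; sloping slot sides lead it in and nudge the wheels true. With a wheel over 0.15 rad off it rides up on the lugs.
- left_cheek (a point): Middle of the slot floor of the left end cheek, an upright plate 8 mm thick (y) and 44 mm wide (x), centred at y = +94 mm of the stand. Its V slot is open at the top: floor 84.5 mm above the bench and 12.6 mm wide, mouth about 25 mm wide, tips of the V about 102 mm above the bench.
- right_cheek (a point): The same on the right end cheek, at y = -94 mm of the stand.
- low_shelf: Low steel parts shelf fixed on the bench, origin at the centre of its footprint: board 200 (x) x 220 (y) mm, underside 70 and top 76 mm above the bench, 12 mm legs at the four corners; front edge at x = -100 mm, towards the robot. A black bin with parts, 45 mm high, stands on its rear half (x 0 to 90 mm).
- lock_bar: Loose steel lock bar, 0.2 to 0.4 kg, origin at the centre of its underside, z up, y along its length, same either way round. Rail 10 (x) x 218 (y) x 14 mm high; a cross foot 36 (x) x 6 (y) x 14 mm at each end keeps it upright (seated, the feet hang 5 mm clear outside the cheeks). It starts on the bench half under the low shelf, its +y end sticking out about 80 mm towards the robot.
- bar_fin (a point): Point inside the lock bar's handle fin, 35 mm above the bar's underside. The fin stands on the middle of the rail: 12 mm thick (x of the bar), 36 mm long (y), from 14 to 50 mm above the underside. At the start it is out of reach under the board.
- bar_end (a point): Point inside the lock bar's rail (10 mm thick) at the end that sticks out, 85 mm from the bar's middle, 24 mm from its tip, 7 mm above its underside.
- bar_tail (a point): Point inside the rail on the other half, under the shelf at the start, 60 mm from the bar's middle, 49 mm from that tip, 7 mm above its underside.
- wheel_left (a joint): Angle of the left (+y) wheel, rad. With a slot at the very top, the number set is the count of dots on the lug just beyond it, away from the robot (30 degrees from the top on the stand's +x side). N is set at (N-1) x 1.047 rad (3: 2.094). Grows as the wheel's top rolls away from the robot; stops at -0.5 and 5.74. Stays where left: friction 0.06 N m, no detents.
- left_hub (a point): Centre of the left (+y) wheel, on the axis; does not move. Wheel 80 mm in diameter, 14 mm thick along y, flat sides (can be pinched there), six lugs and six slots 60 degrees apart; slots 12 mm deep, 13 mm wide at the floor, 25 mm at the rim. 36 mm free between wheels, 33 mm to a cheek.
- wheel_mid (a joint): Angle of the middle wheel, rad. With a slot at the very top, the number set is the count of dots on the lug just beyond it, away from the robot (30 degrees from the top on the stand's +x side). N is set at (N-1) x 1.047 rad (5: 4.189). Grows as the wheel's top rolls away from the robot; stops at -0.5 and 5.74. Stays where left: friction 0.06 N m, no detents.
- mid_hub (a point): Centre of the middle wheel, on the axis; does not move. Wheel 80 mm in diameter, 14 mm thick along y, flat sides (can be pinched there), six lugs and six slots 60 degrees apart; slots 12 mm deep, 13 mm wide at the floor, 25 mm at the rim. 36 mm free between wheels, 33 mm to a cheek.
- mid_lug1 (a point): Middle of the outer face of the one-dot lug of the middle wheel, 40 mm from the axis; turns with it. On all three wheels the lugs' outer faces bear 1 to 6 white dots.
- wheel_right (a joint): Angle of the right (-y) wheel, rad. With a slot at the very top, the number set is the count of dots on the lug just beyond it, away from the robot (30 degrees from the top on the stand's +x side). N is set at (N-1) x 1.047 rad (2: 1.047). Grows as the wheel's top rolls away from the robot; stops at -0.5 and 5.74. Stays where left: friction 0.06 N m, no detents.
- right_hub (a point): Centre of the right (-y) wheel, on the axis; does not move. Wheel 80 mm in diameter, 14 mm thick along y, flat sides (can be pinched there), six lugs and six slots 60 degrees apart; slots 12 mm deep, 13 mm wide at the floor, 25 mm at the rim. 36 mm free between wheels, 33 mm to a cheek.
- right_lug1 (a point): Middle of the outer face of the one-dot lug of the right (-y) wheel, 40 mm from the axis; turns with it. On all three wheels the lugs' outer faces bear 1 to 6 white dots.
- spare_ring: Bystander, leave alone: spare slotless adjuster ring lying flat, dark steel, 76 mm outside, 52 mm inside, 12 mm thick.
- bearing_race: Bystander, leave alone: bright steel bearing race lying flat, 68 mm outside, 56 mm inside, 18 mm high.
- deep_socket: Bystander, leave alone: steel deep socket standing upright, 26 mm diameter, 60 mm high.
- grease_jar: Bystander, leave alone: red grease jar with white cap, 64 mm diameter, 75 mm high.
- flange_bolt: Bystander, leave alone: steel flange bolt standing on its head, 32 mm flange, 45 mm high.
- mallet: Bystander, leave alone: black rubber mallet lying on the bench.
- spanner: Bystander, leave alone: steel spanner lying on the bench.

How it is judged:
By the outcome, as a careful person would: the job done as asked, in the order asked, and still so for the second after the job is handed in, with the robot touching nothing.
It also fails if it takes over 72 s, if anything falls off the work surface, if the arm or the gripper's body presses on something with over 40 N, if the wrist force passes 120 N, or if a joint passes its speed limit or range.

ROBOT

A 7-joint arm with a two-finger parallel gripper is mounted at the origin on the work surface. World frame = base frame: x ahead of the robot, y to its left, z up, the work surface at z = 0. Lengths are in m, angles in rad, forces in N, time in s.
With the tool pointing down it reaches from about 0.425 to 0.875 m from the base axis. Payload 4.7 kg.
Tool frame: the origin (TCP) lies on the centre line of the jaws, within the pads' length; the fingertips stand ctrl.tcp_to_tips ahead of it and the grasp point (between the pads) lies 2 mm behind it (ctrl.tcp_to_tips is the distance from the TCP to the fingertips, in m); z points along the fingers, y is the line along which they close (so a half turn about z gives the same grasp; the last joint's range is limited). The gripper opens to 87 mm and grips with 3 to 60 N. Pads are 19 mm wide; open, the fingers measure 117 mm over their backs; the gripper's body (75 mm by 190 mm) begins 51 mm behind the grasp point.
Start: joints at [-1.131, 0.321, -0.07, 1.45, 0.023, 1.371, -0.057], TCP at [0.269, 0.592, 0.24] pointing down, gripper open.
Joint ranges: [-2.86, 2.86], [-0.3, 2.09], [-1.38, 1.24], [0.06, 2.45], [-1.56, 4.7], [0.09, 2.05], [-2.69, 2.69]. Speed limits (rad/s): [2.57, 2.57, 3.14, 3.14, 3.14, 3.14, 3.14].

INTERFACE

Orientations are given as a rotation vector (axis times angle).
In Python, from bench import ctrl, optics, close_job gives the robot as it stands.
- The arm moves only by the shell command python3 -m inch 'ROWS' [OPENING] [FORCE]. ROWS is JSON, a list of rows, each a list of 2 entries, a list of its own where there are three numbers: the shift along the tool's x, y, z in mm, then the turn, a rotation vector about the tool's x, y, z in degrees. In form: [[[x, y, z], [ax, ay, az]], ...]. A call has exactly 10 rows; each row shifts and turns the commanded pose from where the row before left it, along the tool's axes as they then stand; what a row does not reach is not made up. A row lasts 1/10 s, in which the tool goes at most 50 mm and 8.59 degrees, less where a joint would pass 70% of its speed; a pose out of reach is approached as far as the arm can. A call is refused whole if a number of a shift passes 50 or a number of a turn 8.59, either way. A call with a gripper value outside its range is refused whole. OPENING is the closure, from 0 (fully open) to 1 (shut), set as the call begins (- or left out, the last holds). The fingers move at their own pace and stop on an object; FORCE is the grip in N (left out, the last holds). Time passes only in rows, so rows that do not move let the fingers close, or fill a call up. It gives the time, the measured TCP pose, the force and the opening at its end, in the units of the state.
- ctrl.get_state(): the state, without advancing time (a new reading comes with each control period).
- optics.get_image(name): name is "scene" or "top" or "wrist"; returns a dict with "image" (480x640x3 uint8, red, green, blue), "fx", "fy", "cx", "cy" (pixels), "R" (3x3) and "t" (3): a world point X has camera coordinates R X + t; the wrist camera has in their place "hand_eye" (4x4, takes a point from camera to tool coordinates, whose origin is the TCP and whose axes are the flange's). Camera axes: x right, y down, z forward; pixel columns grow to the right and rows downward; lengths in m; the calibration is good to about 2 mm. A picture is of the moment at which its call begins: read the wrist's pose just before it. There is no depth.
- close_job(): hands the job in, once; it reports no verdict.
The state is a dict: "time": time; "joint_positions": joint angles; "qd": joint speeds; "joint_torque": joint torques, N m; "position": TCP position; "tool_rot": TCP orientation; "ft_force": force on the tool from outside, world axes, zero at the start; "torque": the same for the moment, N m; "grip_width": opening from 0.0 (shut) to 1.0 (fully open).
Only numpy, scipy, OpenCV 4.12 (cv2) and the standard library are available. Lean on these libraries where they do the work, as an engineer would, in place of code of your own. Each camera call takes 0.05 s, during which the arm holds its last target. There are 200 camera calls.

## Working session

There is one attempt and no reset: what is moved stays moved. The work goes in short steps, Python scripts to look and compute and a shell command to move; the robot and the scene stay as the last step left them, time stands still between calls to the robot, and variables do not carry over. Pictures are saved under pics/ and viewed, on a budget of 10 in all, crops included, one or two more only if the job needs it, and the job is handed in when it is done.

```bash
ls; mkdir -p pics
python3 - <<'E'
from bench import ctrl, optics
import cv2
print(ctrl.get_state(), ctrl.tcp_to_tips)
for n in ("scene","top"):
    d=optics.get_image(n); cv2.imwrite(f"pics/{n}0.png",d["image"][:,:,::-1])
    print(n,d["fx"],d["fy"],d["cx"],d["cy"],d["R"],d["t"])
d=optics.get_image("wrist"); print(d["fx"],d["fy"],d["cx"],d["cy"],d["hand_eye"])
E
```

```text
pics
{'time': 0.0, 'joint_positions': array([-1.13090622,  0.32182831, -0.07007381,  1.45166446,  0.02261078,
        1.37079777, -0.05690809]), 'qd': array([-5.29004442e-04, -7.05327504e-04,  1.11184252e-03,  2.77432965e-04,
        9.14599982e-05, -1.22827976e-03,  1.66995076e-03]), 'joint_torque': array([-2.75285765e-04, -4.91305304e+01, -4.03793771e-01, -3.12531495e+01,
       -6.37492631e-02,  4.39831743e-02,  1.67648582e-04]), 'position': array([0.26831613, 0.59146763, 0.23846324]), 'tool_rot': array([-6.63704712e-01, -3.07038214e+00,  2.96600052e-03]), 'ft_force': array([ 0.30958774, -0.01647799, -0.54342253]), 'torque': array([ 0.01590672, -0.00438614, -0.01242935]), 'grip_width': 0.9986911683076606} 0.017
scene 574.3418904624524 574.3418904624524 320.7895701069009 243.49690413903775 [[-0.77071091  0.63712896 -0.00844857]
 [ 0.50873157  0.60730158 -0.61022699]
 [-0.38366245 -0.47460665 -0.79218157]] [ 0.47216685 -0.21578673  1.72133541]
top 509.39696411288475 509.39696411288475 317.3589351052459 241.93957159977697 [[-0.01131902 -0.99963537  0.02451526]
 [-0.98134794  0.00640003 -0.19213342]
 [ 0.19190647 -0.02623277 -0.98106256]] [-0.03875664  0.59497803  1.19587598]
379.0322578795314 379.0322578795314 324.3277408546076 238.9526250268933 [[ 3.43874585e-04 -9.68226913e-01 -2.50073043e-01  6.88973960e-02]
 [ 9.99999762e-01  4.82601819e-04 -4.93430098e-04 -7.80586752e-04]
 [ 5.98438006e-04 -2.50072813e-01  9.68226848e-01 -1.44505019e-01]
 [ 0.00000000e+00  0.00000000e+00  0.00000000e+00  1.00000000e+00]]
```

View pics/scene0.png

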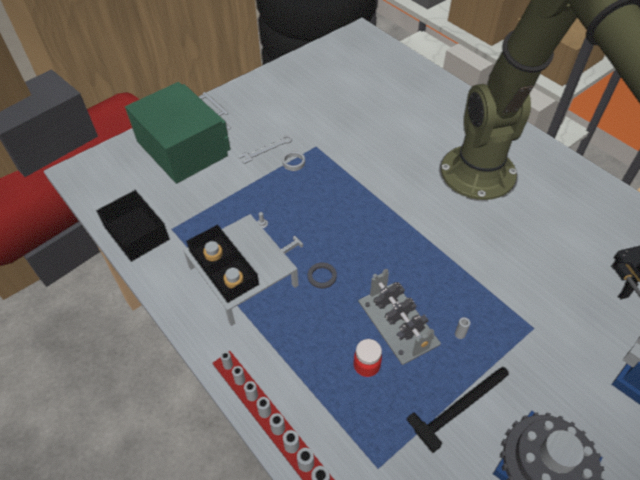

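View pics/top0.png

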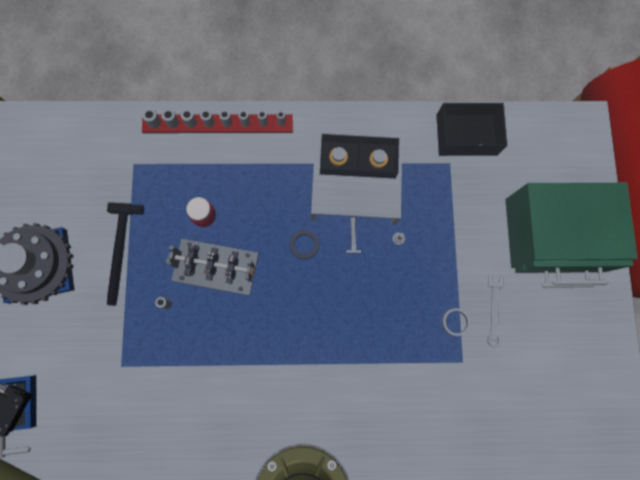

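Top view: the stand is at about (212,266), with plate corners (183,240), (257,251), (249,294) and (172,282). The bar's free end is at (353,251), the shelf's front edge runs (312,215)–(401,219), the ring is at (305,243), the bolt at (399,239) and the jar at (201,211). Next I'll convert these to coarse positions.

```bash
cat > h.py <<'E'
import numpy as np, cv2
from scipy.spatial.transform import Rotation as Ro
from bench import ctrl, optics
def cam(n):
    s=ctrl.get_state(); d=optics.get_image(n)
    if n=="wrist":
        T=np.eye(4);T[:3,:3]=Ro.from_rotvec(s["tool_rot"]).as_matrix();T[:3,3]=s["position"]
        C=T@d["hand_eye"]; d["R"]=C[:3,:3].T; d["t"]=-C[:3,:3].T@C[:3,3]
    return d
def ray(d,u,v,z):
    R,t=np.array(d["R"]),np.array(d["t"]); c=-R.T@t
    w=R.T@np.array([(u-d["cx"])/d["fx"],(v-d["cy"])/d["fy"],1]); return c+w*(z-c[2])/w[2]
def proj(d,X):
    p=np.asarray(X)@np.array(d["R"]).T+np.array(d["t"]); return np.stack([d["fx"]*p[...,0]/p[...,2]+d["cx"],d["fy"]*p[...,1]/p[...,2]+d["cy"]],-1)
def rel(X,yaw,tiltdeg=0):
    """rows needed: tool shift (mm) and turn (deg, rotvec) from measured pose to TCP X, tool down, tool x = -(cos yaw, sin yaw), tilt about tool y"""
    s=ctrl.get_state(); R=Ro.from_rotvec(s["tool_rot"])
    c,n=np.cos(yaw),np.sin(yaw)
    G=Ro.from_matrix(np.array([[-c,-n,0],[-n,c,0],[0,0,-1]]).T if 0 else np.column_stack([[-c,-n,0],[-n,c,0],[0,0,-1]]))*Ro.from_rotvec([0,np.deg2rad(tiltdeg),0])
    print("shift mm",np.round(R.inv().apply(np.array(X)-s["position"])*1000,1),"turn",np.round(np.rad2deg((R.inv()*G).as_rotvec()),1))
E
python3 - <<'E'
from h import *
np.set_printoptions(precision=3,suppress=True)
d=cam("top"); 
for n,u,v,z in [("p1",183,240,.01),("p2",257,251,.01),("p3",249,294,.01),("p4",172,282,.01),("barfoot",354,252,.014),("railat edge",353,219,.014),("sh1",312,215,.076),("sh2",401,219,.076),("ring",305,243,.012),("bolt",399,239,.045),("jar",199,205,.075),("socket",161,300,.06),("race",455,321,.018),("malL",113,303,.02)]: print(n,ray(d,u,v,z))
P=[ray(d,u,v,.01)[:2] for u,v in [(183,240),(257,251),(249,294),(172,282)]]
c=np.mean(P,0);print(c, P[1]-P[0],P[2]-P[3])
E=P[0]-P[1]+P[3]-P[2]; yaw=np.arctan2(E[1],E[0])-np.pi/2; print(yaw); rel([c[0],c[1],.30],yaw)
E
E
```

```text
p1 [0.611 0.296 0.01 ]
p2 [0.582 0.108 0.01 ]
p3 [0.473 0.127 0.01 ]
p4 [0.504 0.32  0.01 ]
barfoot [ 0.577 -0.138  0.014]
railat edge [ 0.663 -0.138  0.014]
sh1 [ 0.658 -0.031  0.076]
sh2 [ 0.647 -0.25   0.076]
ring [ 0.601 -0.014  0.012]
bolt [ 0.603 -0.249  0.045]
jar [0.685 0.245 0.075]
socket [0.455 0.331 0.06 ]
race [ 0.4   -0.385  0.018]
malL [0.453 0.459 0.02 ]
[0.542 0.213] [-0.03  -0.188] [-0.032 -0.192]
-0.1601326421036715
shift mm [-406.  -231.9  -60.8] turn [ -0.1  -0.  -15.2]bash: E: command not found
```

```bash
python3 -m inch '[[[0,0,0],[0,0,-7.6]],[[0,0,0],[0,0,-7.6]],[[-36,-36,0],[0,0,0]],[[-36,-36,0],[0,0,0]],[[-35,-35,0],[0,0,0]],[[-35,-35,0],[0,0,0]],[[-35,-35,10],[0,0,0]],[[-35,-35,10],[0,0,0]],[[-35,-35,10],[0,0,0]],[[-35,-35,10],[0,0,0]]]' 0.65 20
python3 -m inch '[[[-25,-25,15],[0,0,0]],[[-22,-22,13],[0,0,0]],[[0,0,0],[0,0,0]],[[0,0,0],[0,0,0]],[[0,0,0],[0,0,0]],[[0,0,0],[0,0,0]],[[0,0,0],[0,0,0]],[[0,0,0],[0,0,0]],[[0,0,0],[0,0,0]],[[0,0,0],[0,0,0]]]'
python3 - <<'E'
from h import *
d=cam("wrist"); cv2.imwrite("pics/w1.png",cv2.resize(d["image"][60:420,:,::-1],(800,450),interpolation=cv2.INTER_CUBIC))
import pickle; pickle.dump(d,open("w1.pkl","wb"))
E
```

```text
time: 1.2
position: [0.5004, 0.2698, 0.1997]
tool_rot: [0.252, 3.131, 0.001]
ft_force: [0.6, 0.6, 0.2]
grip_width: 0.356
time: 2.2
position: [0.5384, 0.2178, 0.172]
tool_rot: [0.251, 3.131, 0.0]
ft_force: [0.8, 0.5, 0.5]
grip_width: 0.348
```

View pics/w1.png

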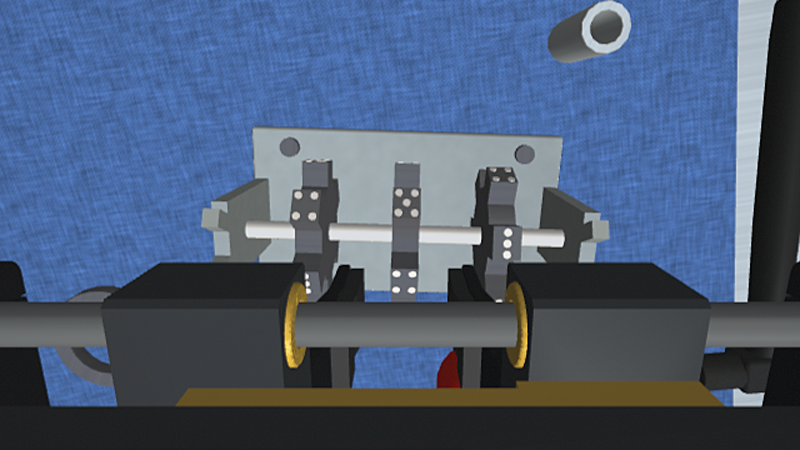

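Wrist view: wheel columns are at x≈308 (right), 405 (middle) and 503 (left), with robot-side plate corners at (254,128) and (561,136). The dots need a zoomed crop.

Run:
```python
import pickle,cv2
d=pickle.load(open("w1.pkl","rb"))
cv2.imwrite("pics/w1z.png",cv2.resize(d["image"][150:300,160:490,::-1],None,fx=2.42,fy=2.42*1.0,interpolation=cv2.INTER_LANCZOS4))
```

```text
(no output)
```

View pics/w1z.png

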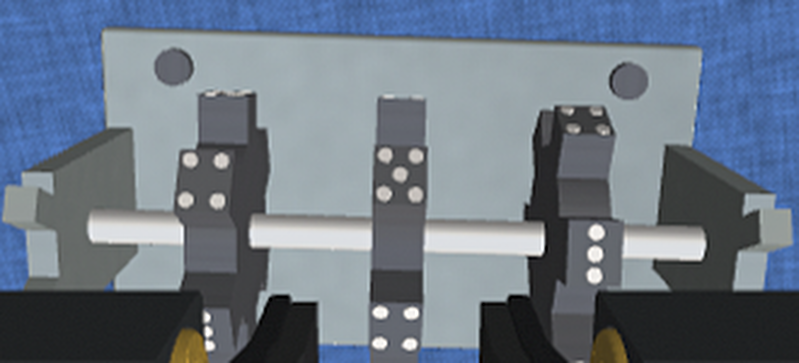

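Crop: the right wheel shows 4 dots just robot-side of the top at (202,180), with 3 beyond. The middle shows 5 at (400,175) and 4 beyond at (395,328). The left shows 3 near the top at (595,253) and 4 robot-side at (586,120). I'll fit the stand pose and wheel angles to these.

```bash
cat > fit.py <<'E'
from h import *
import pickle
from scipy.optimize import least_squares
def lug(y,N,th):
    a=np.deg2rad(30-(N-1)*60)+th; return [.04*np.sin(a),y,.055+.04*np.cos(a)]
def model(p,obs):
    out=[]
    for o in obs:
        if o[0]=="L": out.append(lug(.05*(1-o[1]),o[2],p[3+o[1]]))
        else: out.append(o[1])
    X=np.array(out); c,s=np.cos(p[2]),np.sin(p[2])
    return np.column_stack([p[0]+c*X[:,0]-s*X[:,1],p[1]+s*X[:,0]+c*X[:,1],X[:,2]])
def fit(d,obs,uv,p0):
    return least_squares(lambda p:(proj(d,model(p,obs))-uv).ravel(),p0)
E
python3 - <<'E'
from fit import *
np.set_printoptions(precision=4,suppress=True)
d=pickle.load(open("w1.pkl","rb"))
obs=[("P",[-.055,-.1,.01]),("P",[-.055,.1,.01]),("L",2,4),("L",1,5),("L",1,4),("L",0,4),("L",0,3)]
z=np.array([(103,30),(700,48),(202,180),(400,175),(395,328),(586,120),(595,253)],float)
uv=(z+.5)/2.42-.5+[160,150]
r=fit(d,obs,uv,[.542,.213,-.16,2.1,3.9,2.8]); print(r.x,np.rad2deg(r.x[3:])); print(r.fun.reshape(-1,2))
p=r.x; c,s=np.cos(p[2]),np.sin(p[2])
for y in(.05,0,-.05): print("hub",p[0]-s*y,p[1]+c*y)
E
```

```text
[ 0.5431  0.2161 -0.1897  1.36    2.9782  2.0093] [ 77.9239 170.6388 115.1222]
[[-2.2462 -0.1645]
 [ 2.3187  0.0275]
 [ 0.6187  0.0662]
 [-0.0946 -0.082 ]
 [ 0.0905  0.0992]
 [-0.8261  0.2599]
 [ 0.1082  0.0196]]
hub 0.5525544378732259 0.2651533408036372
hub 0.5431263103954356 0.2160502817109235
hub 0.5336981829176453 0.1669472226182098
```

```bash
cat > g.py <<'E'
from fit import *
import sys
S=[.5431,.2161,-.1897]
def W(y,a,r):
    e=np.array([np.cos(S[2]),np.sin(S[2])]); n=np.array([-e[1],e[0]]); q=np.deg2rad(a)
    p=np.array(S[:2])+n*y+e*r*np.sin(q); rel([*p,.055+r*np.cos(q)],S[2],a)
if __name__=="__main__": W(*map(float,sys.argv[1:]))
E
python3 g.py .05 -21 .088
```

```text
shift mm [25.2 50.  34.9] turn [  0.3 -21.    1.7]
```

```bash
python3 -m inch '[[[12.6,25,17.5],[0,0,0.9]],[[12.6,25,17.4],[0,0,0.9]],[[0,0,0],[0,-7,0]],[[0,0,0],[0,-7,0]],[[0,0,0],[0,-7,0]],[[0,0,0],[0,0,0]],[[0,0,0],[0,0,0]],[[0,0,0],[0,0,0]],[[0,0,0],[0,0,0]],[[0,0,0],[0,0,0]]]'
python3 g.py .05 -21 .028
python3 - <<'E'
from h import *
d=cam("wrist"); cv2.imwrite("pics/w2.png",d["image"][:,:,::-1])
import pickle; pickle.dump(d,open("w2.pkl","wb"))
E
```

```text
time: 3.25
position: [0.5233, 0.2706, 0.1375]
tool_rot: [0.269, 2.763, -0.049]
ft_force: [-0.1, -0.2, 0.6]
grip_width: 0.351
shift mm [ 1.8  0.3 59.6] turn [-0.1 -0.  -0.2]
```

View pics/w2.png

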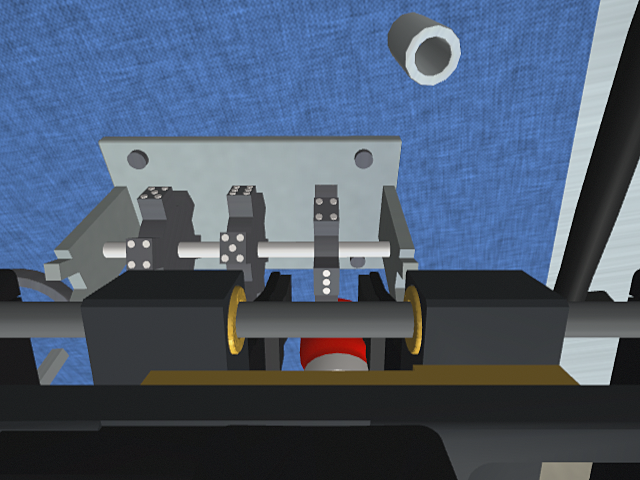

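The left wheel (x≈326) sits midway between the fingers (x≈275–380), so the alignment is good. I'll refine the fit with both views and then stroke the left wheel.

Run:
```python
from fit import *
np.set_printoptions(precision=3,suppress=True)
d1=pickle.load(open("w1.pkl","rb"));d2=pickle.load(open("w2.pkl","rb"))
o1=[("L",2,4),("L",1,5),("L",1,4),("L",0,4),("L",0,3),("P",[-.055,-.1,.01]),("P",[-.055,.1,.01])]
u1=(np.array([(202,180),(400,175),(395,328),(586,120),(595,253),(103,30),(700,48)])+.5)/2.42-.5+[160,150]
o2=[("L",2,4),("L",2,5),("L",1,5),("L",1,6),("L",0,4),("L",0,3),("P",[-.055,-.1,.01]),("P",[-.055,.1,.01])]
u2=np.array([(139,252),(155,194),(233,248),(241,190),(326,209),(326,282),(100,137),(400,137)])
for dz in (0,.003,.006):
  f=lambda p:np.concatenate([(proj(d1,model(p,o1)+[0,0,-dz])-u1).ravel(),(proj(d2,model(p,o2)+[0,0,-dz])-u2).ravel()])
  r=least_squares(f,[.543,.216,-.19,1.36,2.98,2.0],loss="soft_l1");print(dz,r.cost,r.x,np.rad2deg(r.x[3:]))
```

```text
0 17.192763552060327 [ 0.543  0.216 -0.187  1.376  2.99   2.006] [ 78.837 171.287 114.918]
0.003 14.741872485514508 [ 0.542  0.216 -0.188  1.426  3.036  2.046] [ 81.712 173.941 117.23 ]
0.006 21.965048395342972 [ 0.543  0.216 -0.191  1.462  3.075  2.088] [ 83.788 176.202 119.625]
```

```bash
python3 -m inch '[[[0.9,0,15],[0,0,0]],[[0.9,0,15],[0,0,0]],[[0,0,15],[0,0,0]],[[0,0,14.5],[0,0,0]],[[0,0,0],[0,0,0]],[[0,0,0],[0,0,0]],[[0,0,0],[0,0,0]],[[0,0,0],[0,0,0]],[[0,0,0],[0,0,0]],[[0,0,0],[0,0,0]]]'
python3 g.py .05 -21 .028
python3 -m inch '[[[0,0,0],[0,0,0]],[[0,0,0],[0,0,0]],[[0,0,0],[0,0,0]],[[0,0,0],[0,0,0]],[[0,0,0],[0,0,0]],[[0,0,0],[0,0,0]],[[0,0,0],[0,0,0]],[[0,0,0],[0,0,0]],[[0,0,0],[0,0,0]],[[0,0,0],[0,0,0]]]' 1 20
```

```text
time: 4.3
position: [0.5414, 0.2677, 0.0813]
tool_rot: [0.266, 2.763, -0.048]
ft_force: [0.2, -0.3, -0.0]
grip_width: 0.35
shift mm [-1.2 -0.3  0.7] turn [-0.   0.  -0.1]
time: 5.3
position: [0.5414, 0.2679, 0.081]
tool_rot: [0.265, 2.763, -0.048]
ft_force: [1.5, 2.4, -2.3]
grip_width: 0.156
```

```bash
python3 -m inch '[[[-3.24,0,0.19],[0,6.65,0]],[[-3.24,0,0.19],[0,6.65,0]],[[-3.24,0,0.19],[0,6.65,0]],[[-3.24,0,0.19],[0,6.65,0]],[[-3.24,0,0.19],[0,6.65,0]],[[-3.24,0,0.19],[0,6.65,0]],[[0,0,0],[0,0,0]],[[0,0,0],[0,0,0]],[[0,0,0],[0,0,0]],[[0,0,0],[0,0,0]]]'
python3 g.py .05 19 .028
python3 -m inch '[[[0,0,0],[0,0,0]],[[0,0,0],[0,0,0]],[[0,0,0],[0,0,0]],[[0,0,0],[0,0,0]],[[0,0,-15],[0,0,0]],[[0,0,-20],[0,0,0]],[[0,0,-20],[0,0,0]],[[0,0,-15],[0,0,0]],[[0,0,0],[0,-8,0]],[[0,0,0],[0,-8,0]]]' 0.65
python3 g.py .0 -34 .088
```

```text
time: 6.3
position: [0.56, 0.2643, 0.0808]
tool_rot: [-0.269, -2.801, -0.046]
ft_force: [2.0, 4.2, -4.9]
grip_width: 0.156
shift mm [-1.3 -0.5 -1.2] turn [ 0.1  0.2 -0.1]
time: 7.3
position: [0.5847, 0.2586, 0.1482]
tool_rot: [-0.3, -3.083, -0.008]
ft_force: [-0.8, -0.7, 0.3]
grip_width: 0.352
shift mm [ 80.9 -50.   23.8] turn [ -0.  -36.5  -0.3]
```

```bash
python3 -m inch '[[[27,-17,0],[0,0,0]],[[27,-17,0],[0,0,0]],[[27,-16,12],[0,0,0]],[[0,0,12],[0,-7.4,0]],[[0,0,0],[0,-7.4,0]],[[0,0,0],[0,-7.4,0]],[[0,0,0],[0,-7.4,0]],[[0,0,0],[0,-7.4,0]],[[0,0,0],[0,0,0]],[[0,0,0],[0,0,0]]]'
python3 g.py 0 -34 .028
python3 - <<'E'
from h import *
d=cam("wrist"); cv2.imwrite("pics/w3.png",cv2.resize(d["image"][60:300,100:500,::-1],None,fx=2,fy=2,interpolation=cv2.INTER_CUBIC))
import pickle; pickle.dump(d,open("w3.pkl","wb"))
E
```

```text
time: 8.3
position: [0.4923, 0.2254, 0.1279]
tool_rot: [0.247, 2.555, -0.077]
ft_force: [0.3, 0.5, 0.4]
grip_width: 0.349
shift mm [-3.1  0.6 61.2] turn [-0.2 -1.  -0.1]
```

View pics/w3.png

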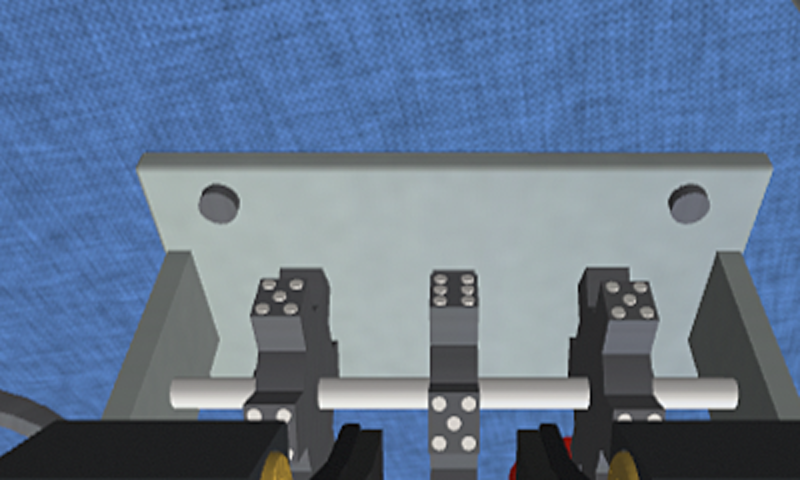

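Run:
```python
from fit import *
np.set_printoptions(precision=3,suppress=True)
d=pickle.load(open("w3.pkl","rb"))
o=[("L",2,5),("L",1,6),("L",1,5),("L",0,5),("P",[-.055,-.1,.01]),("P",[-.055,.1,.01]),("P",[0,.025,.055]),("P",[0,-.025,.055])]
u=(np.array([(279,297),(454,289),(454,423),(629,300),(143,167),(771,167),(537,393),(373,393)])+.5)/2-.5+[100,60]
w=np.array([1,1,1,1,1,1,1,1.])[:,None]*np.ones((1,2)); w[6:,0]=0; w[4:6]*=.5
for dz in (0,.003):
  f=lambda p:((proj(d,model(p,o)+[0,0,-dz])-u)*w).ravel()
  r=least_squares(f,[.543,.216,-.19,2.09,2.98,2.0]);print(dz,r.cost,r.x,np.rad2deg(r.x[3:]));print(f(r.x).reshape(-1,2).T)
```

```text
0 6.0838596265441165 [ 0.542  0.216 -0.191  2.058  2.987  2.03 ] [117.889 171.123 116.29 ]
[[ 0.245  0.015  0.029  0.276 -2.941  1.697 -0.     0.   ]
 [ 0.064  0.396 -0.21  -0.069  0.201  0.197  0.367  0.284]]
0.003 4.582999415536813 [ 0.545  0.216 -0.191  2.079  3.01   2.051] [119.108 172.443 117.52 ]
[[ 1.477  0.025  0.035 -0.959 -1.686  0.443 -0.     0.   ]
 [ 0.361  0.692 -0.383  0.225  0.404  0.392 -0.936 -1.013]]
```

Left wheel now fits at 118–119° (target 120°). Middle is at about 172° and right at about 117°. Next is the middle wheel, +68.4°.

```bash
python3 -m inch '[[[-1.5,0.3,15],[0,-1,0]],[[-1.5,0.3,15],[0,0,0]],[[0,0,15],[0,0,0]],[[0,0,15.5],[0,0,0]],[[0,0,0],[0,0,0]],[[0,0,0],[0,0,0]],[[0,0,0],[0,0,0]],[[0,0,0],[0,0,0]],[[0,0,0],[0,0,0]],[[0,0,0],[0,0,0]]]'
python3 g.py 0 -34 .028
python3 -m inch '[[[0,0,0],[0,0,0]],[[0,0,0],[0,0,0]],[[0,0,0],[0,0,0]],[[0,0,0],[0,0,0]],[[0,0,0],[0,0,0]],[[0,0,0],[0,0,0]],[[-3.7,0,0.25],[0,7.6,0]],[[-3.7,0,0.25],[0,7.6,0]],[[-3.7,0,0.25],[0,7.6,0]],[[-3.7,0,0.25],[0,7.6,0]]]' 1 20
python3 g.py 0 -3.6 .028
python3 -m inch '[[[-3.7,0,0.25],[0,7.6,0]],[[-3.7,0,0.25],[0,7.6,0]],[[-3.7,0,0.25],[0,7.6,0]],[[-3.7,0,0.25],[0,7.6,0]],[[-3.7,0,0.25],[0,7.6,0]],[[0,0,0],[0,0,0]],[[0,0,0],[0,0,0]],[[0,0,0],[0,0,0]],[[0,0,0],[0,0,0]],[[0,0,0],[0,0,0]]]'
python3 g.py 0 34.4 .028
```

```text
time: 9.35
position: [0.5278, 0.2191, 0.0791]
tool_rot: [0.245, 2.536, -0.078]
ft_force: [-0.3, 0.1, -0.3]
grip_width: 0.351
shift mm [ 0.6 -0.1  0.7] turn [-0.2  0.1 -0.1]
time: 10.35
position: [0.5383, 0.2177, 0.0831]
tool_rot: [0.294, 2.991, -0.031]
ft_force: [2.8, 1.1, -10.1]
grip_width: 0.161
shift mm [-3.2 -0.6  0.6] turn [-0.4  4.3 -0.3]
time: 11.35
position: [0.5579, 0.2137, 0.0754]
tool_rot: [-0.267, -2.612, -0.061]
ft_force: [5.3, 10.4, -13.7]
grip_width: 0.158
shift mm [ 0.6 -0.5 -2.7] turn [ 0.   4.8 -0.8]
```

```bash
python3 -m inch '[[[0,0,-1],[0,2.4,0]],[[0,0,-1.5],[0,2.4,0]],[[0,0,0],[0,0,0]],[[0,0,0],[0,0,0]],[[0,0,0],[0,0,0]],[[0,0,0],[0,0,0]],[[0,0,0],[0,0,0]],[[0,0,0],[0,0,0]],[[0,0,0],[0,0,0]],[[0,0,0],[0,0,0]]]'
python3 g.py 0 34.4 .028
python3 -m inch '[[[0,0,0],[0,0,0]],[[0,0,0],[0,0,0]],[[0,0,0],[0,0,0]],[[0,0,0],[0,0,0]],[[0,0,-15],[0,0,0]],[[0,0,-20],[0,0,0]],[[0,0,-20],[0,0,0]],[[0,0,-15],[0,0,0]],[[0,0,0],[0,-7,0]],[[0,0,0],[0,-7,0]]]' 0.65
python3 g.py -.05 -20 .095
```

```text
time: 12.35
position: [0.5572, 0.2139, 0.077]
tool_rot: [-0.257, -2.525, -0.07]
ft_force: [0.4, 10.4, -13.7]
grip_width: 0.157
shift mm [-0.7 -0.5 -1.8] turn [-0.  -0.3 -0.8]
time: 13.35
position: [0.5989, 0.2, 0.1371]
tool_rot: [-0.288, -2.772, -0.03]
ft_force: [0.4, 1.2, 0.1]
grip_width: 0.346
shift mm [ 86.3 -46.2  25.1] turn [ -0.9 -40.4  -0.9]
```

```bash
python3 -m inch '[[[29,-15.4,8.4],[0,0,0]],[[29,-15.4,8.4],[0,0,0]],[[29,-15.4,8.4],[0,0,0]],[[0,0,0],[0,-8,0]],[[0,0,0],[0,-8,0]],[[0,0,0],[0,-8,0]],[[0,0,0],[0,-8,0]],[[0,0,0],[0,-8,0]],[[0,0,0],[0,0,0]],[[0,0,0],[0,0,0]]]'
python3 g.py -.05 28 .088
python3 - <<'E'
from h import *
d=cam("wrist"); cv2.imwrite("pics/w4.png",cv2.resize(d["image"][80:310,200:600,::-1],None,fx=2,fy=2,interpolation=cv2.INTER_CUBIC))
import pickle; pickle.dump(d,open("w4.pkl","wb"))
E
```

```text
time: 14.35
position: [0.4998, 0.1745, 0.1467]
tool_rot: [0.279, 2.792, -0.067]
ft_force: [0.8, 0.5, 0.7]
grip_width: 0.346
shift mm [-67.1   0.1  38.4] turn [-0.7 47.3 -0.8]
```

View pics/w4.png

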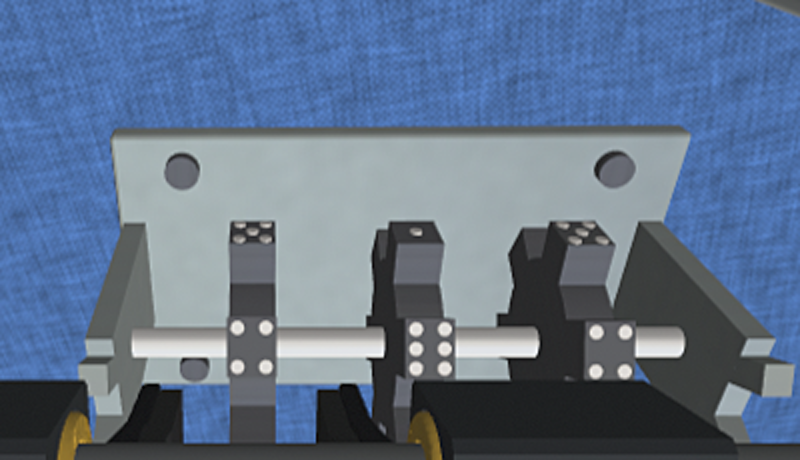

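Run:
```python
from fit import *
np.set_printoptions(precision=3,suppress=True)
d=pickle.load(open("w4.pkl","rb"))
o=[("L",2,5),("L",2,4),("L",1,6),("L",1,1),("L",0,4),("L",0,5),("P",[-.055,-.1,.01]),("P",[-.055,.1,.01]),("P",[0,.025,.055]),("P",[0,-.025,.055])]
u=(np.array([(252,232),(252,348),(431,350),(416,232),(611,352),(585,234),(116,138),(688,138),(497,342),(330,342)])+.5)/2-.5+[200,80]
w=np.ones((10,2)); w[8:,0]=0; w[6:8]*=.5
for dz in (0,.003):
  f=lambda p:((proj(d,model(p,o)+[0,0,-dz])-u)*w).ravel()
  r=least_squares(f,[.543,.216,-.19,2.09,4.1,2.0]);print(dz,r.cost,r.x,np.rad2deg(r.x[3:]));print(f(r.x).reshape(-1,2).T)
```

```text
0 5.740337835973527 [ 0.543  0.216 -0.195  2.063  4.139  2.036] [118.219 237.132 116.677]
[[ 0.558  0.065 -0.029  0.455  0.004 -1.15  -1.872  2.06  -0.    -0.   ]
 [-0.013  0.01  -0.167  0.244  0.452 -0.18  -0.688 -0.899  0.466  0.26 ]]
0.003 7.205168231791643 [ 0.544  0.217 -0.189  2.088  4.154  2.045] [119.626 238.009 117.162]
[[ 1.522  1.307 -0.138  0.463 -1.369 -1.8   -1.009  1.18  -0.     0.   ]
 [ 0.373 -0.135 -0.242  0.42   0.605 -0.125 -0.11  -1.094 -0.631 -0.496]]
```

Left is ≈119°, middle ≈237.6°, right ≈117°. Now the right wheel, −57°.

```bash
python3 -m inch '[[[-34,0,19],[0,0,0]],[[-33,0,19],[0,0,0]],[[0,0,0],[0,6.8,0]],[[0,0,0],[0,6.8,0]],[[0,0,0],[0,6.8,0]],[[0,0,0],[0,6.8,0]],[[0,0,0],[0,6.8,0]],[[0,0,0],[0,6.8,0]],[[0,0,0],[0,6.8,0]],[[0,0,0],[0,0,0]]]'
python3 g.py -.05 28.5 .028
```

```text
time: 15.4
position: [0.5768, 0.1557, 0.1273]
tool_rot: [-0.279, -2.63, -0.048]
ft_force: [-0.1, 0.0, -1.2]
grip_width: 0.353
shift mm [ 4.7  3.2 56.7] turn [-0.3 -0.  -1.3]
```

```bash
python3 -m inch '[[[2.3,1.6,0],[0,0,-0.7]],[[2.4,1.6,11],[0,0,-0.6]],[[0,0,15],[0,0,0]],[[0,0,15],[0,0,0]],[[0,0,15],[0,0,0]],[[0,0,0],[0,0,0]],[[0,0,0],[0,0,0]],[[0,0,0],[0,0,0]],[[0,0,0],[0,0,0]],[[0,0,0],[0,0,0]]]'
python3 g.py -.05 28.5 .028
python3 -m inch '[[[0,0,0],[0,0,0]],[[0,0,0],[0,0,0]],[[0,0,0],[0,0,0]],[[0,0,0],[0,0,0]],[[0,0,0],[0,0,0]],[[0,0,0],[0,0,0]],[[3.09,0,0.17],[0,-6.33,0]],[[3.09,0,0.17],[0,-6.33,0]],[[3.09,0,0.17],[0,-6.33,0]],[[3.09,0,0.17],[0,-6.33,0]]]' 1 20
python3 -m inch '[[[3.09,0,0.17],[0,-6.33,0]],[[3.09,0,0.17],[0,-6.33,0]],[[3.09,0,0.17],[0,-6.33,0]],[[3.09,0,0.17],[0,-6.33,0]],[[3.09,0,0.17],[0,-6.33,0]],[[0,0,0],[0,0,0]],[[0,0,0],[0,0,0]],[[0,0,0],[0,0,0]],[[0,0,0],[0,0,0]],[[0,0,0],[0,0,0]]]'
python3 g.py -.05 -28.5 .028
```

```text
time: 16.4
position: [0.545, 0.1679, 0.0856]
tool_rot: [-0.242, -2.641, -0.057]
ft_force: [-0.4, -0.8, 0.2]
grip_width: 0.352
shift mm [-4.9 -3.   4.2] turn [-0.3  0.4  0.3]
time: 17.4
position: [0.5328, 0.1679, 0.085]
tool_rot: [-0.284, -3.083, 0.001]
ft_force: [7.5, -3.8, -24.6]
grip_width: 0.163
time: 18.4
position: [0.5165, 0.171, 0.0827]
tool_rot: [0.243, 2.645, -0.071]
ft_force: [1.1, -0.5, -17.6]
grip_width: 0.16
shift mm [-2.4 -0.7  4.7] turn [-0.2 -0.6  0.4]
```

```bash
python3 -m inch '[[[0,0,0],[0,0,0]],[[0,0,0],[0,0,0]],[[0,0,0],[0,0,0]],[[0,0,0],[0,0,0]],[[0,0,-15],[0,0,0]],[[0,0,-20],[0,0,0]],[[0,0,-20],[0,0,0]],[[0,0,-10],[0,0,0]],[[0,0,0],[0,0,0]],[[0,0,0],[0,0,0]]]' 0.65
python3 - <<'E'
from h import *
d=cam("wrist"); cv2.imwrite("pics/w5.png",cv2.resize(d["image"][80:310,200:600,::-1],None,fx=2,fy=2,interpolation=cv2.INTER_CUBIC))
import pickle; pickle.dump(d,open("w5.pkl","wb"))
E
```

```text
time: 19.4
position: [0.4887, 0.1781, 0.1425]
tool_rot: [0.241, 2.64, -0.066]
ft_force: [-1.3, 0.0, 0.2]
grip_width: 0.351
```

View pics/w5.png

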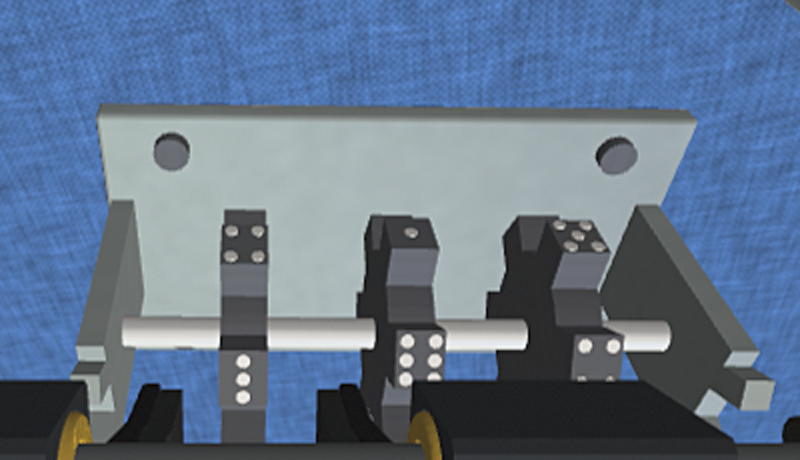

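```bash
python3 - <<'E'
from fit import *
np.set_printoptions(precision=3,suppress=True)
d=pickle.load(open("w5.pkl","rb"))
o=[("L",2,4),("L",2,3),("L",1,6),("L",1,1),("L",0,5),("P",[-.055,-.1,.01]),("P",[-.055,.1,.01]),("P",[0,.025,.055]),("P",[0,-.025,.055])]
u=(np.array([(244,244),(243,379),(421,357),(411,232),(579,236),(102,115),(694,122),(487,335),(320,335)])+.5)/2-.5+[200,80]
w=np.ones((9,2)); w[7:,0]=0; w[5:7]*=.5
for dz in (0,.003):
  f=lambda p:((proj(d,model(p,o)+[0,0,-dz])-u)*w).ravel()
  r=least_squares(f,[.543,.216,-.19,2.09,4.1,1.1]);print(dz,r.cost,r.x,np.rad2deg(r.x[3:]));print(f(r.x).reshape(-1,2).T)
E
python3 g.py -.05 0 .028
python3 g.py -.05 0 .028
```

```text
0 4.68012754682598 [ 0.543  0.216 -0.193  2.049  4.102  1.135] [117.384 235.048  65.033]
[[ 0.425  0.171 -0.001 -0.135 -0.522 -1.998  2.095 -0.    -0.   ]
 [ 0.037 -0.02   0.053 -0.065  0.305  0.194  0.178  0.339 -0.439]]
0.003 5.8978660859082135 [ 0.545  0.217 -0.189  2.081  4.123  1.152] [119.249 236.208  66.02 ]
[[ 1.212  1.154 -0.513 -0.374 -1.448 -1.13   0.965 -0.    -0.   ]
 [ 0.505 -0.347 -0.052  0.17   0.777  0.638  0.076 -0.881 -1.446]]
shift mm [-13.1  -2.   73.8] turn [-0.2 28.2  0.4]
shift mm [-13.1  -2.   73.8] turn [-0.2 28.2  0.4]
```

Right is at 65.5°, so it needs about −5.5° more. I'll regrip and trim it.

```bash
python3 g.py -.05 -28.2 .028
```

```text
shift mm [ 0.1 -1.9 70.5] turn [-0.1 -0.   0.4]
```

```bash
python3 -m inch '[[[0,-1,20],[0,0,0]],[[0,-0.9,20],[0,0,0]],[[0,0,20],[0,0,0]],[[0,0,10],[0,0,0]],[[0,0,0],[0,0,0]],[[0,0,0],[0,0,0]],[[0,0,0],[0,0,0]],[[0,0,0],[0,0,0]],[[0,0,0],[0,0,0]],[[0,0,0],[0,0,0]]]'
python3 -m inch '[[[0,0,0],[0,0,0]],[[0,0,0],[0,0,0]],[[0,0,0],[0,0,0]],[[0,0,0],[0,0,0]],[[0,0,0],[0,0,0]],[[1.4,0,0.04],[0,-2.9,0]],[[1.4,0,0.04],[0,-2.9,0]],[[0,0,0],[0,0,0]],[[0,0,0],[0,0,0]],[[0,0,0],[0,0,0]]]' 1 20
python3 g.py -.05 -34 .028
python3 -m inch '[[[0,0,0],[0,0,0]],[[0,0,0],[0,0,0]],[[0,0,0],[0,0,0]],[[0,0,0],[0,0,0]],[[0,0,-15],[0,0,0]],[[0,0,-25],[0,0,0]],[[0,0,-30],[0,0,0]],[[0,0,-30],[0,0,0]],[[0,0,0],[0,8,0]],[[0,0,0],[0,8,0]]]' 0.65
python3 - <<'E'
from h import *
import pickle
d=cam("wrist"); cv2.imwrite("pics/w6.png",d["image"][:,:,::-1]); pickle.dump(d,open("w6.pkl","wb"))
# bar coarse: tail pull pose; rail end at x~.577+.024, y~-.138
rel([.60,-.138,.13],0.0)
E
```

```text
time: 20.45
position: [0.5206, 0.1701, 0.0812]
tool_rot: [0.241, 2.64, -0.066]
ft_force: [-0.1, 0.1, -0.1]
grip_width: 0.352
time: 21.45
position: [0.5182, 0.1706, 0.0793]
tool_rot: [0.232, 2.54, -0.076]
ft_force: [-1.0, 2.1, 0.6]
grip_width: 0.16
shift mm [ 0.4 -0.6  1. ] turn [ 0.  -0.1  0.4]
time: 22.45
position: [0.4621, 0.1823, 0.1636]
tool_rot: [0.252, 2.815, -0.043]
ft_force: [1.1, -0.3, -0.0]
grip_width: 0.349
shift mm [-169.1 -289.6   92.1] turn [ -1.6  18.  -10.5]
```

```bash
python3 -m inch '[[[0,0,-12],[0,6,0]],[[0,0,-12],[0,6,-5]],[[0,0,-12],[0,6,-5.5]],[[-13,-45,0],[0,0,0]],[[-13,-45,0],[0,0,0]],[[-13,-45,0],[0,0,0]],[[-13,-45,0],[0,0,0]],[[-12,-45,0],[0,0,0]],[[-12,-45,0],[0,0,0]],[[-12,-45,0],[0,0,0]]]' 0.5 40
python3 -m inch '[[[0,-5,8],[0,0,0]],[[0,0,0],[0,0,0]],[[0,0,0],[0,0,0]],[[0,0,0],[0,0,0]],[[0,0,0],[0,0,0]],[[0,0,0],[0,0,0]],[[0,0,0],[0,0,0]],[[0,0,0],[0,0,0]],[[0,0,0],[0,0,0]],[[0,0,0],[0,0,0]]]'
python3 - <<'E'
from h import *
import pickle
d=cam("wrist"); cv2.imwrite("pics/w7.png",d["image"][:,:,::-1]); pickle.dump(d,open("w7.pkl","wb"))
d6=pickle.load(open("w6.pkl","rb"))
cv2.imwrite("pics/w67.png",np.vstack([cv2.resize(d6["image"][80:310,200:600,::-1],(640,368)),d["image"][:230,:,::-1]]))
E
```

```text
time: 23.5
position: [0.5429, -0.1347, 0.2045]
tool_rot: [0.004, 3.139, -0.041]
ft_force: [0.8, 0.4, -0.1]
grip_width: 0.503
time: 24.5
position: [0.5432, -0.138, 0.1971]
tool_rot: [0.003, 3.139, -0.038]
ft_force: [-0.1, -0.1, 0.8]
grip_width: 0.499
```

View pics/w67.png

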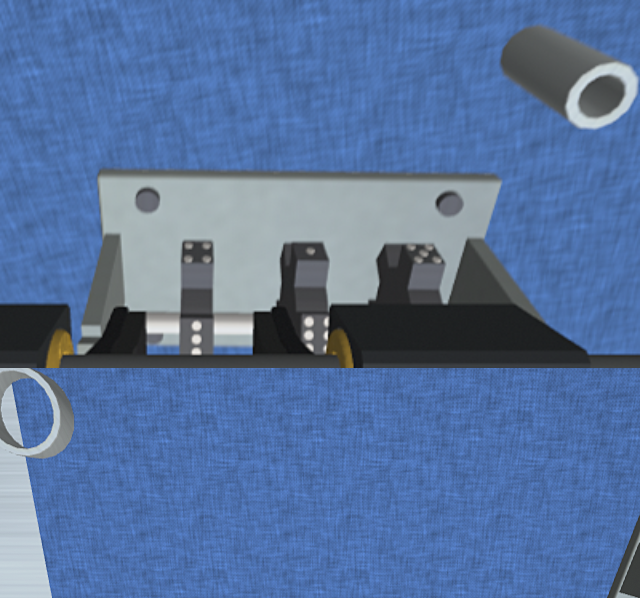

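Top half: all three wheels' upper lugs line up (v≈252), so they're set as 3-5-2. Bottom half: the bar isn't in view, so I'll check where it should project.

Run:
```python
from h import *
import pickle
d=pickle.load(open("w7.pkl","rb"))
print(proj(d,np.array([[.577,-.138,.014],[.60,-.138,.014],[.65,-.138,.014]])))
im=d["image"]; print(im[230:330:10,324].tolist())
```

```text
[[329.89561345 258.16917275]
 [329.84541391 282.04343759]
 [329.74184484 331.29957978]]
[[72, 107, 165], [75, 108, 169], [80, 118, 184], [195, 209, 216], [81, 120, 186], [75, 110, 171], [77, 114, 175], [85, 127, 199], [71, 72, 72], [105, 108, 108]]
```

Run:
```python
from h import *
import pickle
d=pickle.load(open("w7.pkl","rb"))
im=d["image"].astype(int)
for v in range(252,300,3):
    m=np.where((im[v,230:420,2]-im[v,230:420,0]<50)&(im[v,230:420,0]>110))[0]+230
    print(v,(m.min(),m.max(),len(m)) if len(m) else None)
```

```text
252 None
255 None
258 (np.int64(314), np.int64(352), 39)
261 (np.int64(314), np.int64(352), 39)
264 (np.int64(328), np.int64(338), 11)
267 (np.int64(328), np.int64(338), 11)
270 (np.int64(328), np.int64(338), 11)
273 (np.int64(328), np.int64(338), 11)
276 (np.int64(328), np.int64(338), 11)
279 (np.int64(328), np.int64(338), 11)
282 (np.int64(328), np.int64(338), 11)
285 (np.int64(328), np.int64(338), 11)
288 (np.int64(328), np.int64(338), 11)
291 (np.int64(328), np.int64(338), 11)
294 (np.int64(328), np.int64(338), 11)
297 (np.int64(328), np.int64(338), 11)
```

Run:
```python
from h import *
import pickle
d=pickle.load(open("w7.pkl","rb"))
a=ray(d,333,257,.014);b=ray(d,333,297,.014);print(a,b); yaw=np.arctan2(b[1]-a[1],b[0]-a[0]);print(yaw)
g=a+(b-a)/np.linalg.norm(b-a)*.026; print(g); rel([g[0],g[1],.0195],yaw)
```

```text
[ 0.57587601 -0.13519696  0.014     ] [ 0.61478241 -0.13503853  0.014     ]
0.004072144200389443
[ 0.60187579 -0.13509109  0.014     ]
shift mm [-58.3   7.4 177.7] turn [-1.4  0.1 -0.3]
```

```bash
python3 -m inch '[[[0,0,0],[-1.4,0,-0.3]],[[-29,1.5,10],[0,0,0]],[[-29.5,1.5,20],[0,0,0]],[[0,0,30],[0,0,0]],[[0,0,30],[0,0,0]],[[0,0,30],[0,0,0]],[[0,0,25],[0,0,0]],[[0,0,15],[0,0,0]],[[0,0,0],[0,0,0]],[[0,0,0],[0,0,0]]]'
python3 - <<'E'
from h import *
rel([.6019,-.1351,.0195],.004)
E
```

```text
time: 25.55
position: [0.6026, -0.135, 0.038]
tool_rot: [-0.005, 3.138, -0.001]
ft_force: [0.0, 0.8, 0.2]
grip_width: 0.5
shift mm [ 0.7 -0.1 18.5] turn [-0.   0.2 -0. ]
```

```bash
python3 -m inch '[[[0,0,10],[0,0,0]],[[0,0,8.5],[0,0,0]],[[0,0,0],[0,0,0]],[[0,0,0],[0,0,0]],[[0,0,0],[0,0,0]],[[0,0,0],[0,0,0]],[[0,0,0],[0,0,0]],[[0,0,0],[0,0,0]],[[0,0,0],[0,0,0]],[[0,0,0],[0,0,0]]]'
python3 -m inch '[[[0,0,0],[0,0,0]],[[0,0,0],[0,0,0]],[[0,0,0],[0,0,0]],[[0,0,0],[0,0,0]],[[0,0,0],[0,0,0]],[[0,0,0],[0,0,0]],[[0,0,0],[0,0,0]],[[4,0,0],[0,0,0]],[[8,0,0],[0,0,0]],[[13,0,0],[0,0,0]]]' 1 40
python3 -m inch '[[[17,0,0],[0,0,0]],[[17,0,0],[0,0,0]],[[17,0,0],[0,0,0]],[[17,0,0],[0,0,0]],[[17,0,0],[0,0,0]],[[17,0,0],[0,0,0]],[[17,0,0],[0,0,0]],[[17,0,0],[0,0,0]],[[12,0,0],[0,0,0]],[[7,0,0],[0,0,0]]]'
```

```text
time: 26.55
position: [0.6021, -0.1348, 0.0188]
tool_rot: [-0.005, 3.139, -0.0]
ft_force: [-0.4, 0.4, -0.7]
grip_width: 0.503
time: 27.55
position: [0.5772, -0.1348, 0.0188]
tool_rot: [-0.006, 3.138, -0.001]
ft_force: [3.1, 0.4, -0.3]
grip_width: 0.112
time: 28.55
position: [0.4216, -0.1354, 0.0187]
tool_rot: [-0.005, 3.138, 0.001]
ft_force: [1.3, 0.1, -0.5]
grip_width: 0.107
```

```bash
python3 -m inch '[[[0,0,0],[0,0,0]],[[0,0,0],[0,0,0]],[[0,0,0],[0,0,0]],[[0,0,0],[0,0,0]],[[0,0,-20],[0,0,0]],[[0,0,-40],[0,0,0]],[[0,0,-40],[0,0,0]],[[-30,0,-30],[0,0,0]],[[-40,0,0],[0,0,0]],[[-13,0,0],[0,0,0]]]' 0.5 40
python3 - <<'E'
from h import *
import pickle
print(ctrl.get_state()["position"])
d=cam("wrist"); pickle.dump(d,open("w8.pkl","wb"))
t=cam("top")["image"][180:330,260:430,::-1]
cv2.imwrite("pics/w8.png",np.vstack([d["image"][:,:,::-1],np.hstack([cv2.resize(t,(136,120)),np.zeros((120,504,3),np.uint8)])]))
im=d["image"].astype(int)
for v in range(10,330,14):
    m=np.where((im[v,200:450,2]-im[v,200:450,0]<45)&(im[v,200:450,0]>110))[0]+200
    print(v,(m.min(),m.max(),len(m)) if len(m) else None)
E
```

```text
time: 29.55
position: [0.509, -0.1344, 0.15]
tool_rot: [-0.009, 3.135, -0.002]
ft_force: [-0.6, -1.0, -0.4]
grip_width: 0.503
[ 0.50903685 -0.13438536  0.14995017]
10 None
24 None
38 None
52 None
66 None
80 (np.int64(299), np.int64(349), 51)
94 (np.int64(318), np.int64(331), 14)
108 (np.int64(318), np.int64(331), 14)
122 (np.int64(318), np.int64(330), 13)
136 (np.int64(318), np.int64(330), 13)
150 (np.int64(318), np.int64(330), 13)
164 (np.int64(318), np.int64(330), 13)
178 (np.int64(318), np.int64(330), 13)
192 (np.int64(318), np.int64(330), 13)
206 None
220 (np.int64(315), np.int64(332), 18)
234 (np.int64(315), np.int64(332), 18)
248 (np.int64(315), np.int64(332), 18)
262 (np.int64(315), np.int64(332), 18)
276 (np.int64(318), np.int64(329), 12)
290 (np.int64(204), np.int64(329), 24)
304 (np.int64(200), np.int64(449), 12)
318 (np.int64(200), np.int64(449), 7)
```

View pics/w8.png

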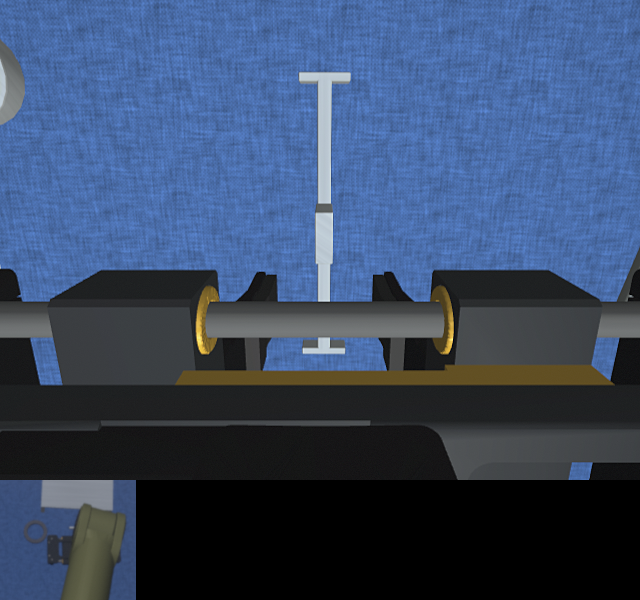

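The bar stands upright in the open: the near foot is at v≈75, the far foot at v≈350, and the fin top spans v 212–264 at column 323.5.

Run:
```python
from h import *
import pickle
d=pickle.load(open("w8.pkl","rb"))
f1=ray(d,323.5,212,.05);f2=ray(d,323.5,264,.05);t1=ray(d,324.5,72.5,.014);t2=ray(d,323.5,354,.014);r2=ray(d,324.5,94,.014)
print(f1,f2,(f1+f2)/2,t1,t2,(t1+t2)/2)
yaw=np.arctan2(t2[1]-t1[1],t2[0]-t1[0]); print(yaw)
c=((f1+f2)/2+(t1+t2)/2)/2
rel([c[0],c[1],.034],yaw)
```

```text
[ 0.48541107 -0.13563122  0.05      ] [ 0.52120323 -0.13543766  0.05      ] [ 0.50330715 -0.13553444  0.05      ] [ 0.39530558 -0.13557541  0.014     ] [ 0.61211456 -0.13508743  0.014     ] [ 0.50371007 -0.13533142  0.014     ]
0.002250749904190633
shift mm [  3.2  -0.5 114.3] turn [-0.1  0.1  0.1]
```

```bash
python3 -m inch '[[[1.6,0,20],[0,0,0]],[[1.6,-0.5,30],[0,0,0]],[[0,0,30],[0,0,0]],[[0,0,20],[0,0,0]],[[0,0,14],[0,0,0]],[[0,0,0],[0,0,0]],[[0,0,0],[0,0,0]],[[0,0,0],[0,0,0]],[[0,0,0],[0,0,0]],[[0,0,0],[0,0,0]]]'
python3 -m inch '[[[0,0,0],[0,0,0]],[[0,0,0],[0,0,0]],[[0,0,0],[0,0,0]],[[0,0,0],[0,0,0]],[[0,0,0],[0,0,0]],[[0,0,0],[0,0,0]],[[0,0,0],[0,0,0]],[[0,0,-10],[0,0,0]],[[0,0,-20],[0,0,0]],[[0,0,-25],[0,0,0]]]' 1 50
python3 -c "
from h import *
print(ctrl.get_state()['joint_positions'])"
```

```text
time: 30.65
position: [0.5025, -0.1356, 0.0353]
tool_rot: [-0.006, 3.138, 0.0]
ft_force: [1.1, -0.4, 0.4]
grip_width: 0.497
time: 31.65
position: [0.5001, -0.1356, 0.0892]
tool_rot: [0.005, -3.14, 0.0]
ft_force: [0.6, -0.4, -3.3]
grip_width: 0.132
[-0.3155202   0.18970587  0.57992986  1.96694092 -0.12096947  1.0198224
  1.89372595]
```

```bash
python3 -m inch '[[[0,0,-30],[0,0,0]],[[0,0,-30],[0,0,0]],[[-2,10,-25],[0,0,0]],[[-4,25,0],[0,0,0]],[[-6,40,0],[0,0,0]],[[-6,45,0],[0,0,0]],[[-6,45,0],[0,0,0]],[[-6,45,0],[0,0,0]],[[-5,45,0],[0,0,0]],[[-5,45,0],[0,0,0]]]'
python3 -m inch '[[[0,30,0],[0,0,7.2]],[[0,15,0],[0,0,7.2]],[[0,6,0],[0,0,7.2]],[[0,0,0],[0,0,7.2]],[[0,0,0],[0,0,7.2]],[[0,0,0],[0,0,7.2]],[[0,0,0],[0,0,7.2]],[[0,0,0],[0,0,7.2]],[[0,0,0],[0,0,7.2]],[[0,0,0],[0,0,7.2]]]'
python3 -m inch '[[[0,0,0],[0,0,7.2]],[[0,0,0],[0,0,7.2]],[[0,0,0],[0,0,7.2]],[[0,0,0],[0,0,7.2]],[[0,0,0],[0,0,0]],[[0,0,0],[0,0,0]],[[0,0,0],[0,0,0]],[[0,0,0],[0,0,0]],[[0,0,0],[0,0,0]],[[0,0,0],[0,0,0]]]'
python3 - <<'E'
from h import *
import pickle
rel([.5431,.2161,.16],-.19+np.pi/2+np.pi)
d=cam("wrist"); pickle.dump(d,open("w9.pkl","wb"))
cv2.imwrite("pics/w9.png",d["image"][:,:,::-1])
E
```

```text
time: 32.65
position: [0.54, 0.1658, 0.1747]
tool_rot: [-0.005, 3.14, -0.001]
ft_force: [0.8, 0.1, -2.9]
grip_width: 0.137
time: 33.65
position: [0.5432, 0.2147, 0.1744]
tool_rot: [1.848, 2.538, -0.0]
ft_force: [0.5, -0.0, -2.6]
grip_width: 0.135
time: 34.65
position: [0.5437, 0.2152, 0.1746]
tool_rot: [2.416, 2.006, 0.003]
ft_force: [-0.4, -0.7, -3.3]
grip_width: 0.132
shift mm [ 0.8 -0.8 14.6] turn [ 0.1 -0.   0.3]
```

View pics/w9.png

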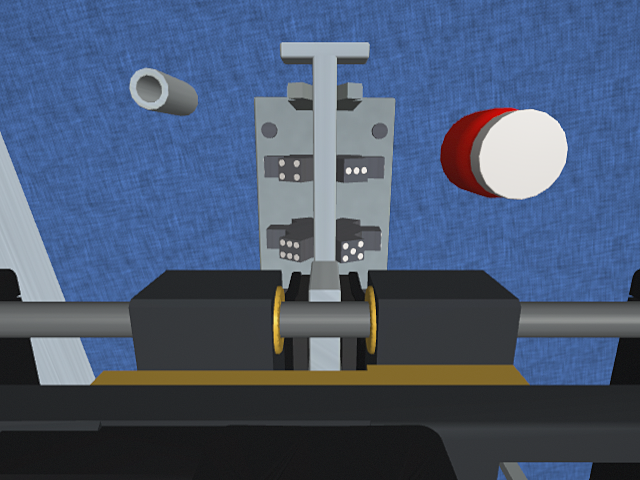

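The bar is over the stand with its axis at column 325. The cheek prongs are at 312 and 338 and the plate spans 255–395, so it's centred. On the far side, the left wheel shows 3 dots and the middle 5. Lowering.

```bash
python3 -m inch '[[[0.4,-0.4,5],[0,0,0.3]],[[0.4,-0.2,9],[0,0,0]],[[0,0,9],[0,0,0]],[[0,0,9],[0,0,0]],[[0,0,6],[0,0,0]],[[0,0,4],[0,0,0]],[[0,0,3],[0,0,0]],[[0,0,2],[0,0,0]],[[0,0,0],[0,0,0]],[[0,0,0],[0,0,0]]]'
python3 -c "
from h import *
rel([.5431,.2161,.1198],-.19+np.pi*1.5)"
python3 -m inch '[[[0,0,2],[0,0,0]],[[0,0,2],[0,0,0]],[[0,0,1.5],[0,0,0]],[[0,0,1],[0,0,0]],[[0,0,1],[0,0,0]],[[0,0,0],[0,0,0]],[[0,0,0],[0,0,0]],[[0,0,0],[0,0,0]],[[0,0,0],[0,0,0]],[[0,0,0],[0,0,0]]]'
python3 -c "
from h import *
rel([.5431,.2161,.1198],-.19+np.pi*1.5)"
```

```text
time: 35.7
position: [0.5436, 0.2163, 0.1279]
tool_rot: [2.421, 1.999, 0.004]
ft_force: [0.2, -1.0, -3.6]
grip_width: 0.137
shift mm [-0.2 -0.5  8.1] turn [ 0.2 -0.  -0. ]
time: 36.7
position: [0.5434, 0.2161, 0.1202]
tool_rot: [2.421, 1.999, 0.003]
ft_force: [-0.7, -0.5, -3.7]
grip_width: 0.139
shift mm [-0.1 -0.3  0.4] turn [ 0.1 -0.  -0. ]
```

```bash
python3 -m inch '[[[0,0,0.5],[0,0,0]],[[0,0,0.5],[0,0,0]],[[0,0,0.5],[0,0,0]],[[0,0,0.5],[0,0,0]],[[0,0,0],[0,0,0]],[[0,0,0],[0,0,0]],[[0,0,0],[0,0,0]],[[0,0,0],[0,0,0]],[[0,0,0],[0,0,0]],[[0,0,0],[0,0,0]]]'
```

```text
time: 37.7
position: [0.5435, 0.2162, 0.1189]
tool_rot: [2.422, 1.999, 0.003]
ft_force: [-2.7, -1.3, 5.0]
grip_width: 0.136
```

Contact came at the expected seat height (TCP 0.119 against 0.1198 expected). Releasing, rising and checking.

```bash
python3 -m inch '[[[0,0,0],[0,0,0]],[[0,0,0],[0,0,0]],[[0,0,0],[0,0,0]],[[0,0,0],[0,0,0]],[[0,0,0],[0,0,0]],[[0,0,-10],[0,0,0]],[[0,0,-20],[0,0,0]],[[0,0,-30],[0,0,0]],[[0,0,-30],[0,0,0]],[[0,0,-20],[0,0,0]]]' 0.6
python3 -m inch '[[[-45,0,-5],[0,0,0]],[[-45,0,-5],[0,0,0]],[[-40,0,0],[0,0,0]],[[-20,0,0],[0,0,0]],[[0,0,0],[0,0,0]],[[0,0,0],[0,0,0]],[[0,0,0],[0,0,0]],[[0,0,0],[0,0,0]],[[0,0,0],[0,0,0]],[[0,0,0],[0,0,0]]]'
python3 - <<'E'
from h import *
d=cam("wrist"); s=cam("scene")
cv2.imwrite("pics/w10.png",np.vstack([cv2.resize(d["image"][0:330,100:540,::-1],(600,450)),cv2.resize(s["image"][230:370,330:530,::-1],(600,420),interpolation=cv2.INTER_CUBIC)])[:,:][0:870:1])
i=cv2.imread("pics/w10.png"); cv2.imwrite("pics/w10.png",cv2.resize(i,None,fx=.68,fy=.68,interpolation=cv2.INTER_AREA))
E
```

```text
time: 38.7
position: [0.544, 0.2163, 0.2313]
tool_rot: [2.421, 1.999, 0.008]
ft_force: [0.5, 0.2, 0.2]
grip_width: 0.399
time: 39.7
position: [0.5147, 0.0695, 0.2378]
tool_rot: [2.42, 2.001, 0.002]
ft_force: [-0.0, -0.4, -0.4]
grip_width: 0.4
```

View pics/w10.png

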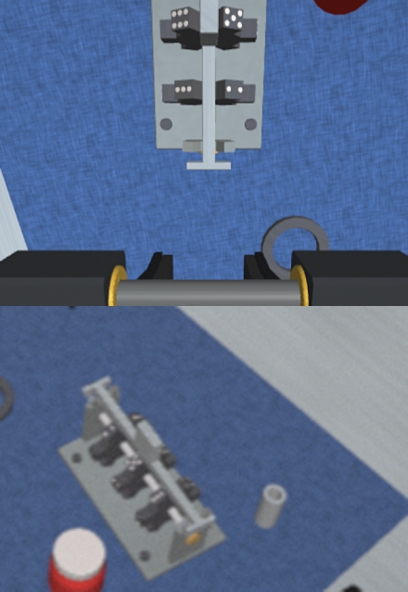

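The bar lies across both cheeks and in all three wheel slots. The far-side lugs show 2 dots on the right wheel and 5 on the middle, and nothing else looks moved. Handing in.

```bash
python3 -c "
from bench import ctrl,close_job
print(ctrl.get_state()['time']); print(close_job())"
```

```text
39.8
the job is handed in; nothing more can be done
None
```

I rolled the wheels to 3 - 5 - 2, left to right. The right wheel took a second grip, because its first stroke stopped about 5° short. I then drew the lock bar out, stood it upright in the open and let go. Finally I took it by the fin, laid it across the stand, let go and backed off. The job was handed in at 39.8 s.

**Last checks:**
- **Wheel dots:** on the far side I read 5 (middle) and 2 (right) with the bar in place. The left wheel's 3 I last read just before lowering the bar.
- **Wheel angles:** before seating, the fits gave about 119° on the left (target 120°) and 235–238° in the middle (target 240°). The right fitted at 65° before its trim; after it I only saw its lugs line up with the other two. All are within the 0.15 rad allowance.
- **Seating:** the bar touched down at a tool height of 118.9 mm, where 119.8 mm was expected. In the last pictures it lies across both cheeks and in all three wheel slots, and the gripper was clear of everything.
- **Bystanders:** the ring, jar and socket look untouched in the last pictures. I did not recheck the race, bolt, mallet or spanner at the end, though the arm never went near them.

**What disagreed:** the stand fit left the plate corners about 2 pixels off. The angles also shifted by about 1–3° depending on the assumed camera height, so treat them as good to about 3°.

I viewed 12 pictures, two over the budget of 10.

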